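# Make up two polishing kits at the silversmith's bench

## Robot

A 6-joint arm with a two-finger parallel gripper is mounted at the origin on the work surface. World frame = base frame: x ahead of the robot, y to its left, z up, the work surface at z = 0. Lengths are in mm, angles in rad, forces in N, time in s.
With the tool pointing down it reaches from about 350 to 875 mm from the base axis. Payload 4.2 kg.
Tool frame: the origin (TCP) lies midway between the tips of the shut fingers; the grasp point (between the pads) lies 19 mm behind it; z points along the fingers, y is the line along which they close (so a half turn about z gives the same grasp; the last joint's range is limited). The gripper opens to 85 mm and grips with 20 to 120 N. Pads are 22 mm wide; open, the fingers measure 114 mm over their backs; the gripper's body (76 mm by 85 mm) begins 54 mm behind the grasp point. The pads swing forward as they close: fully open they stand 13 mm farther back than shut.
Start: joints at [-0.844, 0.385, 0.008, 0, -1.194, -0.259], TCP at [281.838, -557.823, 231.312] pointing down, gripper open.
Joint ranges: [-3.14, 3.14], [-1.21, 2.06], [-1.07, 1.41], [-3.16, 2.05], [-2.99, -0.16], [-3.1, 3.1]. Speed limits (rad/s): [2.79, 2.79, 3.14, 3.14, 3.14, 3.14].

## Interface

Orientations are given as a unit quaternion [x, y, z, w].
In Python, from bench import read_state, get_image, job_done gives the robot as it stands.
- The arm moves only by the shell command python3 -m jog 'ROWS'. ROWS is JSON, a list of rows, each a list of 3 entries, a list of its own where there are three numbers: the shift along the world's x, y, z scaled (see below), then the turn, a rotation vector about the world's x, y, z scaled (see below), then the gripper's target within -1 to 1 (shut at 1, half-way at 0, fully open at -1). In form: [[[x, y, z], [wx, wy, wz], claw], ...]. A call has 1 to 20 rows; each row is the pose to reach, as a shift and turn from the pose commanded when the call began; what a row does not reach only later rows make up. The controller multiplies each number of a shift by 10 cm and each number of a turn by 120 degrees. A row lasts 1/10 s, in which the tool goes at most 50 mm and 8.59 degrees, less where a joint would pass 70% of its speed; a pose out of reach is approached as far as the arm can. A call with a number of a shift or a turn outside -1 to 1 is refused whole. A call with a gripper value outside its range is refused whole. The fingers move at their own pace and stop on an object; the grip force is fixed at half the most. Time passes only in rows, so rows that repeat a pose let the fingers close. It gives the time, the measured TCP pose, the force, the opening and the grip force at its end, in the units of the state.
- read_state(): the state, without advancing time (a new reading comes with each control period).
- get_image(name): name is "scene" or "top"; returns a dict with "frame" (384x512x3 uint8, red, green, blue), "range_z" (384x512 float32, mm along the optical axis (not along the pixel's ray), 0 where there is no reading), "fx", "fy", "cx", "cy" (pixels), "R" (3x3) and "t" (3): a world point X has camera coordinates R X + t. Camera axes: x right, y down, z forward; pixel columns grow to the right and rows downward; lengths in mm; the calibration is good to about 2 mm. A picture is of the moment at which its call begins.
- job_done(): hands the job in; it is judged then, once.
The state is a dict: "clock": time; "joints": joint angles; "joint_vel": joint speeds; "joint_efforts": joint torques, N m; "position": TCP position; "ee_rot": TCP orientation; "contact_force": force on the tool from outside, world axes, zero at the start; "wrist_torque": the same for the moment, N m; "gripper_width": finger opening in mm; "grasp_force": force on a finger pad.
Only numpy, scipy, OpenCV 4.12 (cv2) and the standard library are available. Lean on these libraries where they do the work, as an engineer would, in place of code of your own. Each camera call takes 0.05 s, during which the arm holds its last target. There are 200 camera calls.

## Task

Make up the two polishing kits from the stock on the bench: the brass ring, the green compound bar and the pale wooden stake go in the blue tray, the copper ring and the red compound bar in the yellow tray. In each tray the bar lies flat in the long pocket and each ring or stake stands upright in a square pocket of its own, all resting on the tray floor. Set things down rather than drop them, and leave the steel ring, the white bar and the black stake where they are.

Things in the scene. Friction and masses are not known exactly. Their poses are not given: they have to be found in the camera images.
- blue_tray: Blue plastic kit tray, fixed, 142 (x) by 148 mm (y), yaw within 0.3 rad. Floor 4 mm thick; walls and partitions 4 mm thick, tops 14 mm above the bench. Long pocket on its -x side (towards the robot): 62 (x) by 140 mm (y), centre at x -36, y 0 mm. Two square pockets on its +x side: 68 by 68 mm, centres at x +33, y +36 and -36 mm. Origin: centre of underside, at bench height; z up.
- yellow_tray: Yellow plastic kit tray, fixed, 142 (x) by 148 mm (y), yaw within 0.3 rad. Floor 4 mm thick; walls and partitions 4 mm thick, tops 14 mm above the bench. Long pocket on its -x side (towards the robot): 62 (x) by 140 mm (y), centre at x -36, y 0 mm. Two square pockets on its +x side: 68 by 68 mm, centres at x +33, y +36 and -36 mm. Origin: centre of underside, at bench height; z up.
- brass_ring: Brass (yellow metal) napkin-ring blank: a short open tube standing on end, 44 mm outside diameter, 33 mm bore, 36 mm tall, about 0.18 kg. Origin: centre of its underside on the tube's axis, z up.
- copper_ring: Copper (reddish metal) napkin-ring blank: a short open tube standing on end, 44 mm outside diameter, 33 mm bore, 36 mm tall, about 0.18 kg. Origin: centre of its underside on the tube's axis, z up.
- steel_ring: Steel (grey metal) napkin-ring blank: a short open tube standing on end, 44 mm outside diameter, 33 mm bore, 36 mm tall, about 0.18 kg. Origin: centre of its underside on the tube's axis, z up. Not part of any kit; stays where it stands.
- red_bar: Dark red bar of hard polishing compound lying flat, 80 mm long (its x axis), 34 mm wide (its y axis), 36 mm tall, about 0.18 kg. Origin: centre of its underside.
- green_bar: Green bar of hard polishing compound lying flat, 80 mm long (its x axis), 34 mm wide (its y axis), 36 mm tall, about 0.18 kg. Origin: centre of its underside.
- white_bar: White bar of hard polishing compound lying flat, 80 mm long (its x axis), 34 mm wide (its y axis), 36 mm tall, about 0.18 kg. Origin: centre of its underside. Not part of any kit; stays where it stands.
- wood_stake: Pale wooden forming stake standing upright: a round foot 46 mm in diameter and 18 mm high carrying a plain round post 32 mm in diameter, 48 mm tall in all, about 0.10 kg. Origin: centre of its underside, z up. Grip it by the post.
- black_stake: Black plastic forming stake standing upright: a round foot 46 mm in diameter and 18 mm high carrying a plain round post 32 mm in diameter, 48 mm tall in all, about 0.10 kg. Origin: centre of its underside, z up. Grip it by the post. Not part of any kit; stays where it stands. A fixed steel bench block, 60 mm square, 14 mm high, also stands among the stock.
Not all that is in view belongs to the job. Of the things shaped like the steel_ring, the steel one is meant.

How it is judged (in metres and radians):
At the end, for the whole second after the job is handed in: Each kit piece has its centre in its pocket (bars: long; rings, stake: square) of its own tray, underside within 3 mm of the tray floor; all eight stock pieces within 0.08 rad of upright and at rest; steel ring, white bar and black stake within 20 mm of where they started (x of brass_ring in the frame of blue_tray between 0.008 and 0.062 m and y of brass_ring in the frame of blue_tray between -0.06 and 0.06 m and z of brass_ring in the frame of blue_tray between 0 and 0.007 m and x of green_bar in the frame of blue_tray between -0.06 and -0.01 m and y of green_bar in the frame of blue_tray between -0.06 and 0.06 m and z of green_bar in the frame of blue_tray between 0 and 0.007 m and x of wood_stake in the frame of blue_tray between 0.008 and 0.062 m and y of wood_stake in the frame of blue_tray between -0.06 and 0.06 m and z of wood_stake in the frame of blue_tray between 0 and 0.007 m and x of copper_ring in the frame of yellow_tray between 0.008 and 0.062 m and y of copper_ring in the frame of yellow_tray between -0.06 and 0.06 m and z of copper_ring in the frame of yellow_tray between 0 and 0.007 m and x of red_bar in the frame of yellow_tray between -0.06 and -0.01 m and y of red_bar in the frame of yellow_tray between -0.06 and 0.06 m and z of red_bar in the frame of yellow_tray between 0 and 0.007 m and angle between each of brass_ring, green_bar, wood_stake, copper_ring, red_bar, steel_ring, white_bar, black_stake's own z axis and vertical below 0.08 rad and linear speed of each of brass_ring, green_bar, wood_stake, copper_ring, red_bar, steel_ring, white_bar, black_stake below 0.02 m/s and distance of each of steel_ring, white_bar, black_stake from where it was at the start of the episode below 0.02 m); the robot touches nothing.
It fails at once if the steel ring, white bar or black stake is shifted by more than 20 mm (distance of any of steel_ring, white_bar, black_stake from where it was at the start of the episode above 0.02 m).
It fails at once if a kit piece is dropped (out of the fingers and faster than 0.8 m/s: a fall of over 30 mm) ((linear speed of brass_ring above 0.8 m/s and contact force between the fingers and brass_ring below 0.05 N) or (linear speed of green_bar above 0.8 m/s and contact force between the fingers and green_bar below 0.05 N) or (linear speed of wood_stake above 0.8 m/s and contact force between the fingers and wood_stake below 0.05 N) or (linear speed of copper_ring above 0.8 m/s and contact force between the fingers and copper_ring below 0.05 N) or (linear speed of red_bar above 0.8 m/s and contact force between the fingers and red_bar below 0.05 N)).
It also fails if it takes over 118 s, if anything falls off the work surface, if the arm or the gripper's body presses on something with over 40 N, if the wrist force passes 120 N, or if a joint passes its speed limit or range.

## Working session

There is one attempt and no reset: what is moved stays moved. The work goes in short steps, Python scripts to look and compute and a shell command to move; the robot and the scene stay as the last step left them, time stands still between calls to the robot, and variables do not carry over. Pictures are saved under pics/ and viewed, at most 14 in all, crops included, and the job is handed in when it is done.

```bash
mkdir -p pics; cat > h.py <<'E'
import numpy as np,cv2
from bench import *
def save(im,n,crop=None,s=1):
    f=im["frame"][...,::-1]
    if crop: x0,y0,x1,y1=crop; f=f[y0:y1,x0:x1]
    cv2.imwrite("pics/"+n,cv2.resize(f,None,fx=s,fy=s,interpolation=cv2.INTER_CUBIC))
def pt(im,u,v,z=None):
    R=np.array(im["R"]);t=np.array(im["t"])
    d=np.array([(u-im["cx"])/im["fx"],(v-im["cy"])/im["fy"],1.])
    if z is None: return R.T@(d*im["range_z"][int(v),int(u)]-t)
    c=-R.T@t; w=R.T@d
    return c+w*(z-c[2])/w[2]
E
python3 - <<'E'
from h import *
import pickle
for n in("scene","top"):
    im=get_image(n); save(im,n+".png",s=1.5); pickle.dump(im,open(n+".pkl","wb"))
    print(n,-np.array(im["R"]).T@im["t"],np.array(im["R"]).round(3).tolist(),im["fx"])
print(read_state())
E
```

```text
scene [1398.05390515 -194.12803777  779.64114713] [[0.207, 0.978, 0.014], [0.617, -0.119, -0.778], [-0.76, 0.17, -0.628]] 471.20535737904964
top [446.79954898  -8.38548727 803.71162247] [[0.014, -1.0, 0.011], [-0.996, -0.015, -0.089], [0.089, -0.01, -0.996]] 372.0624958234343
{'clock': 0.1, 'joints': array([-8.44369513e-01,  3.85488909e-01,  6.72273426e-03, -4.52646207e-04,
       -1.19402138e+00, -2.58594905e-01]), 'joint_vel': array([ 1.34411088e-04, -5.53843833e-04,  4.84086471e-03,  2.35194134e-03,
        3.84141622e-05,  6.10263429e-04]), 'joint_efforts': array([ 7.00971741e-04, -3.93320525e+01,  1.88929939e+01,  4.19798389e+00,
       -2.53475780e-03,  1.81396913e-06]), 'position': array([ 281.60950698, -557.34875885,  230.30722615]), 'ee_rot': array([-2.31707273e-01,  9.72785025e-01,  9.76751018e-04, -2.85402409e-04]), 'contact_force': array([0.45804286, 0.29390452, 0.00364224]), 'wrist_torque': array([ 0.0246261 ,  0.00947534, -0.01456189]), 'grasp_force': 0.0, 'gripper_width': 85.44515668360305}
```

View pics/scene.png

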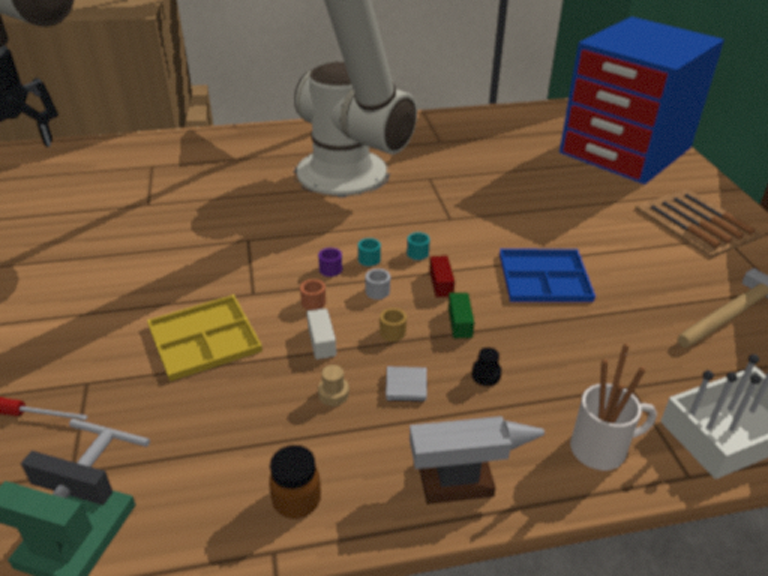

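View pics/top.png

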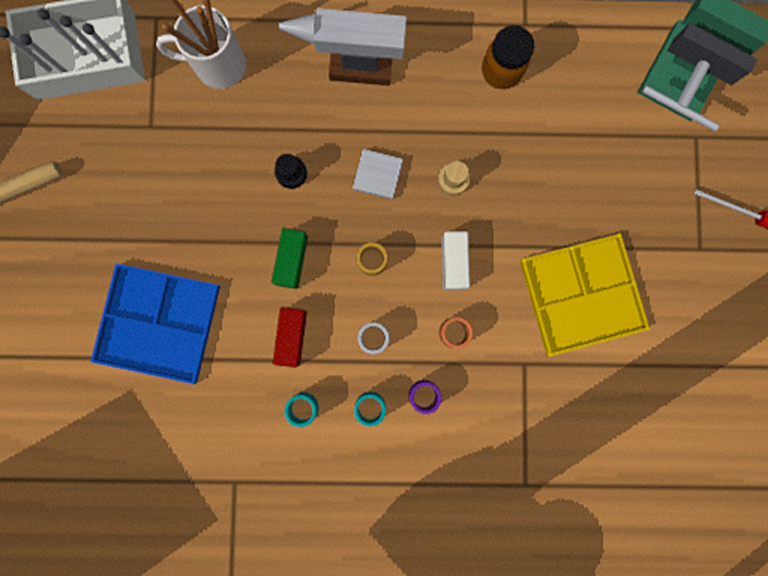

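The top view (1.5x pixels) shows the rings: brass (371,258), grey (373,338), copper (456,333), teal (301,409) and (370,409), purple (425,397). Bars are green (290,258), red (290,337) and white (456,260). The wood stake is at (454,177), the black stake at (290,171), the bench block at (378,173), the blue tray at (156,323) and the yellow tray at (586,293). The scene view agrees with this. Next I'll measure heights and positions from both views.

```bash
cat > seg.py <<'E'
from h import *
import pickle,sys
def cloud(im):
    R=np.array(im["R"]);t=np.array(im["t"]);Z=im["range_z"]
    v,u=np.indices(Z.shape)
    P=np.stack([(u-im["cx"])/im["fx"]*Z,(v-im["cy"])/im["fy"]*Z,Z],-1)
    return (P-t)@R
if __name__=="__main__":
  for n in("top","scene"):
    im=pickle.load(open(n+".pkl","rb"));P=cloud(im);hsv=cv2.cvtColor(im["frame"],cv2.COLOR_RGB2HSV)
    print(n)
    for lo,hi in((28,70),(8,28)):
      box=(P[...,2]>lo)&(P[...,2]<hi)&(P[...,0]>250)&(P[...,0]<720)&(abs(P[...,1])<420)
      k,L,S,C=cv2.connectedComponentsWithStats(box.astype(np.uint8))
      for i in range(1,k):
        if S[i,4]<25: continue
        m=L==i; z=np.median(P[m][:,2])
        r=cv2.minAreaRect(P[m][:,:2].astype(np.float32))
        print(lo,"px",C[i].round(0),"z p50,95",z.round(1),np.percentile(P[m][:,2],95).round(1),"c",np.round(r[0],1),"size",np.round(r[1],0),"ang",round(r[2],1),"hsv",np.median(hsv[m],0))
E
python3 seg.py
```

```text
top
28 px [191. 110.] z p50,95 49.2 51.5 c [675.7 121.8] size [31. 30.] ang 88.7 hsv [110.   66.   27.5]
28 px [303. 115.] z p50,95 49.1 51.4 c [ 669.3 -113.6] size [31. 30.] ang 1.2 hsv [ 19. 124. 186.]
28 px [192. 171.] z p50,95 37.4 39.4 c [549.  117.7] size [35. 80.] ang 80.7 hsv [ 68. 222. 102.]
28 px [304. 173.] z p50,95 37.3 39.7 c [ 549.2 -115.7] size [78. 34.] ang 1.9 hsv [ 30.  14. 212.]
28 px [247. 171.] z p50,95 37.0 39.3 c [550.4   1.6] size [42. 40.] ang 0.8 hsv [ 20. 183. 173.]
28 px [192. 224.] z p50,95 37.4 39.7 c [439.1 114.3] size [34. 80.] ang 84.2 hsv [  2. 242. 136.]
28 px [304. 221.] z p50,95 36.9 39.2 c [ 448.5 -116.3] size [41. 42.] ang 0.8 hsv [ 10. 171. 183.]
28 px [248. 225.] z p50,95 37.3 39.3 c [439.7  -1.2] size [43. 41.] ang 1.0 hsv [108.   20.5 179.5]
28 px [283. 264.] z p50,95 37.0 39.0 c [359.6 -73.7] size [43. 41.] ang 0.1 hsv [137. 184. 138.]
28 px [200. 273.] z p50,95 36.7 39.0 c [340.5  95.6] size [42. 43.] ang 45.7 hsv [ 90. 255. 139.]
28 px [246. 273.] z p50,95 37.0 39.4 c [342.9   1.4] size [42. 41.] ang 0.8 hsv [ 90.  255.  139.5]
8 px [251.
[... 3732 characters left out ...]
. 148.]
8 px [306. 217.] z p50,95 18.7 26.7 c [551.  115.6] size [34. 80.] ang 80.5 hsv [ 65. 167.  51.]
8 px [261. 211.] z p50,95 20.1 26.7 c [535.4   2.1] size [30. 12.] ang 81.5 hsv [ 19. 154.  92.]
8 px [262. 220.] z p50,95 18.6 27.4 c [ 5.617e+02 -4.000e-01] size [43. 22.] ang 85.8 hsv [ 19. 154.  92.]
8 px [215. 232.] z p50,95 18.9 26.7 c [ 577.2 -125.4] size [50. 26.] ang 44.7 hsv [ 23.  21. 112.]
8 px [323. 249.] z p50,95 17.6 26.4 c [681.1 117.4] size [45. 35.] ang 65.8 hsv [100.  64.  17.]
8 px [270. 254.] z p50,95 13.9 16.4 c [674.3  -5.8] size [59. 64.] ang 78.0 hsv [120.   3. 152.]
8 px [222. 261.] z p50,95 17.6 25.5 c [ 673.3 -115. ] size [45. 40.] ang 87.9 hsv [ 18. 111. 115.]
```

Both views agree to within 3 mm, and the measured heights match the text.

| Item | x | y | Angle |
|---|---|---|---|
| Copper ring | 448 | -117 | – |
| Brass ring | 550 | 0 | – |
| Green bar | 549 | 117 | -9° |
| Red bar | 439 | 113.5 | -6° |
| Wood stake | 670 | -114.5 | – |
| Blue tray | 455 | 305 | yaw -11° |
| Yellow tray | 504.5 | -302.5 | yaw +15.6° |

The ring-shaped candidates in the top view are brass (371,258), grey steel (373,338), copper (456,333), two teal and one purple. Copper is the reddish one, with hue 10 against hue 20 for brass. I'll confirm this in one crop while approaching.

```bash
python3 - <<'E'
from h import *
import pickle
save(pickle.load(open("top.pkl","rb")),"crop1.png",(170,90,350,290),3)
E
python3 -m jog '[[[0.3,0.9,-0.2],[0,0,-0.093],-1],[[0.3,0.9,-0.2],[0,0,-0.093],-1],[[0.3,0.9,-0.2],[0,0,-0.093],-1]]'
python3 -m jog '[[[0.3,0.9,-0.2],[0,0,0],-1],[[0.3,0.9,-0.2],[0,0,0],-1]]'
python3 -m jog '[[[0.3,0.9,-0.2],[0,0,0],-1],[[0.3,0.9,-0.2],[0,0,0],-1]]'
python3 -m jog '[[[0.4,0.9,-0.2],[0,0,0],-1],[[0.4,0.9,-0.2],[0,0,0],-1]]'
python3 -m jog '[[[0.37,0.8,-0.4],[0,0,0],-1],[[0.37,0.8,-0.4],[0,0,0],-1],[[0.37,0.8,-0.4],[0,0,0],-1],[[0.37,0.8,-0.4],[0,0,0],-1]]'
```

```text
clock: 0.4
position: [311.4, -462.7, 209.3]
ee_rot: [-0.137, 0.991, 0.003, -0.001]
contact_force: [0.0, -0.4, 0.1]
gripper_width: 84.9
grasp_force: 0.0
clock: 0.6
position: [341.9, -377.1, 190.7]
ee_rot: [-0.135, 0.991, 0.0, 0.0]
contact_force: [0.7, -0.3, 0.8]
gripper_width: 85.3
grasp_force: 0.0
clock: 0.8
position: [372.0, -286.3, 170.9]
ee_rot: [-0.136, 0.991, 0.0, 0.0]
contact_force: [0.6, -1.0, -0.5]
gripper_width: 85.5
grasp_force: 0.0
clock: 1.0
position: [412.1, -196.7, 151.3]
ee_rot: [-0.136, 0.991, -0.0, 0.0]
contact_force: [1.4, -0.4, -0.2]
gripper_width: 85.3
grasp_force: 0.0
clock: 1.4
position: [448.7, -117.6, 110.8]
ee_rot: [-0.137, 0.991, 0.0, -0.001]
contact_force: [0.1, 0.0, 0.5]
gripper_width: 85.6
grasp_force: 0.0
```

View pics/crop1.png

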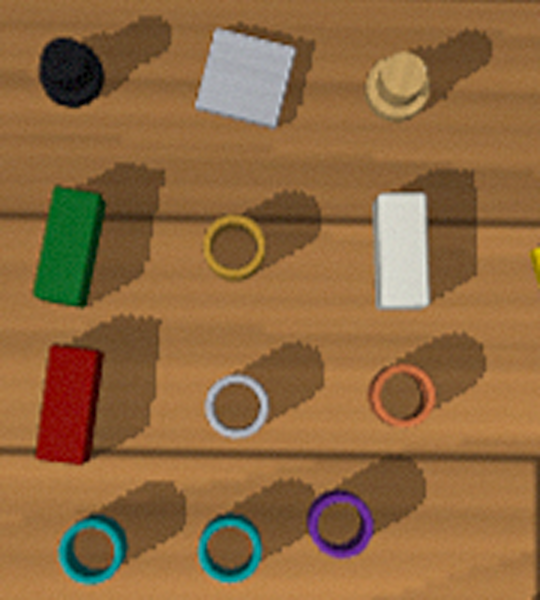

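The crop confirms which is which: copper ring at (403,395), brass at (234,247) and grey steel at (237,406). The teal and purple rings are not part of the job. I'll descend on the copper ring and grip it.

```bash
python3 -m jog '[[[0,0,-0.4],[0,0,0],-1],[[0,0,-0.7],[0,0,0],-1],[[0,0,-0.85],[0,0,0],-1],[[0,0,-0.95],[0,0,0],-1],[[0,0,-1],[0,0,0],-1],[[0,0,-1],[0,0,0],-1]]'
python3 -m jog '[[[0,0,0],[0,0,0],1],[[0,0,0],[0,0,0],1],[[0,0,0],[0,0,0],1],[[0,0,0],[0,0,0],1],[[0,0,0],[0,0,0],1],[[0,0,0],[0,0,0],1],[[0,0,0],[0,0,0],1],[[0,0,0],[0,0,0],1]]'
```

```text
clock: 2.0
position: [448.7, -118.9, 11.5]
ee_rot: [-0.136, 0.991, -0.0, 0.0]
contact_force: [0.7, -0.9, -0.1]
gripper_width: 85.1
grasp_force: 0.0
clock: 2.8
position: [449.2, -118.3, 12.5]
ee_rot: [-0.136, 0.991, -0.0, 0.001]
contact_force: [-1.8, 0.2, 5.2]
gripper_width: 42.0
grasp_force: 60.3
```

```bash
python3 -m jog '[[[0,0,0.2],[0,0,0],1],[[0,0,0.5],[0,0,0],1],[[0,0,0.8],[0,0,0],1],[[0,0,0.8],[0,0,0],1]]'
python3 -m jog '[[[0.2,-0.35,0],[0,0,0],1],[[0.4,-0.7,0],[0,0,0],1],[[0.4,-0.7,0],[0,0,0],1]]'
python3 -m jog '[[[0.2,-0.35,0],[0,0,0],1],[[0.38,-0.7,0],[0,0,0],1],[[0.38,-0.7,0],[0,0,0],1],[[0.38,-0.7,0],[0,0,0],1]]'
python3 - <<'E'
from h import *
im=get_image("scene"); save(im,"s2.png",(40,100,340,300),2.6)
E
```

```text
clock: 3.2
position: [451.3, -118.1, 95.1]
ee_rot: [-0.137, 0.991, -0.001, 0.004]
contact_force: [0.4, -0.2, -1.9]
gripper_width: 41.8
grasp_force: 61.8
clock: 3.5
position: [490.8, -191.0, 90.6]
ee_rot: [-0.135, 0.991, -0.0, 0.001]
contact_force: [-0.5, 0.5, -2.8]
gripper_width: 41.9
grasp_force: 62.1
clock: 3.9
position: [525.3, -258.3, 89.6]
ee_rot: [-0.135, 0.991, 0.001, -0.002]
contact_force: [-1.2, 0.2, -3.1]
gripper_width: 41.8
grasp_force: 62.4
```

View pics/s2.png

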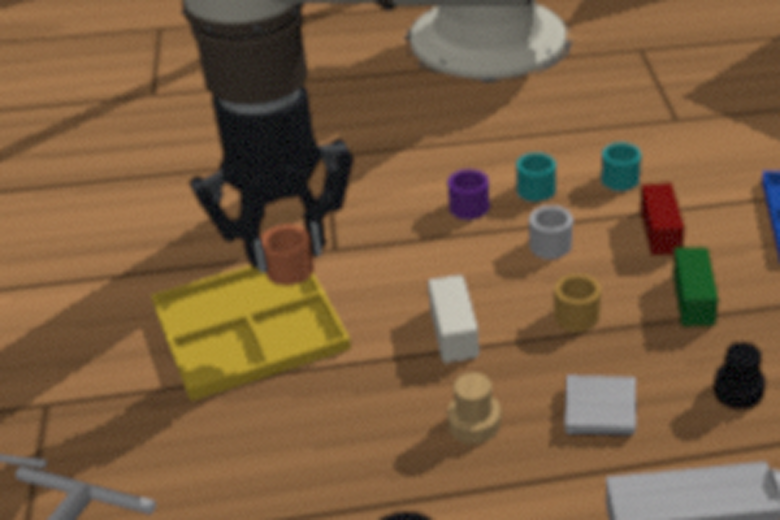

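The copper ring is held upright above the yellow tray's robot-left square pocket. I'll lower it and let go.

```bash
python3 -m jog '[[[0,0,-0.3],[0,0,0],1],[[0,0,-0.5],[0,0,0],1],[[0,0,-0.63],[0,0,0],1],[[0,0,-0.69],[0,0,0],1],[[0,0,-0.72],[0,0,0],1],[[0,0,-0.73],[0,0,0],1],[[0,0,-0.74],[0,0,0],1],[[0,0,-0.74],[0,0,0],1],[[0,0,-0.74],[0,0,0],1]]'
```

```text
clock: 4.85
position: [526.9, -258.4, 17.9]
ee_rot: [-0.136, 0.991, -0.0, 0.0]
contact_force: [-0.3, -0.3, -1.8]
gripper_width: 41.7
grasp_force: 62.4
```

```bash
python3 -m jog '[[[0,0,-0.01],[0,0,0],1],[[0,0,-0.01],[0,0,0],1],[[0,0,-0.01],[0,0,0],-0.5],[[0,0,-0.01],[0,0,0],-0.5],[[0,0,-0.01],[0,0,0],-0.5],[[0,0,-0.01],[0,0,0],-0.5],[[0,0,0.05],[0,0,0],-0.5],[[0,0,0.3],[0,0,0],-0.5],[[0,0,0.7],[0,0,0],-0.5],[[0,0,1],[0,0,0],-0.5],[[0,0,1],[0,0,0],-0.5]]'
python3 -m jog '[[[-0.2,1,0],[0,0,-0.18],-1],[[-0.2,1,0],[0,0,-0.18],-1],[[-0.2,1,0],[0,0,-0.18],-1]]'
python3 -m jog '[[[-0.2,1,0],[0,0,0],-1],[[-0.2,1,0],[0,0,0],-1]]'
python3 -m jog '[[[-0.2,1,0],[0,0,0],-1],[[-0.2,1,0],[0,0,0],-1]]'
python3 -m jog '[[[-0.28,0.72,0],[0,0,0],-1],[[-0.28,0.72,0],[0,0,0],-1],[[-0.28,0.72,0],[0,0,0],-1]]'
python3 - <<'E'
from h import *
from scipy.spatial.transform import Rotation as Ro
s=read_state();print(np.degrees(np.arctan2(*Ro.from_quat(s["ee_rot"]).as_matrix()[[1,0],1])),s["joints"][5],s["position"])
save(get_image("scene"),"s3.png",(40,100,340,300),2.6)
E
```

```text
clock: 5.95
position: [529.8, -259.3, 123.1]
ee_rot: [-0.137, 0.991, -0.002, 0.005]
contact_force: [0.6, -0.5, 0.7]
gripper_width: 63.9
grasp_force: 0.0
clock: 6.25
position: [505.0, -155.5, 117.3]
ee_rot: [0.053, 0.999, 0.0, -0.001]
contact_force: [0.1, -0.2, -0.0]
gripper_width: 85.3
grasp_force: 0.0
clock: 6.45
position: [486.4, -59.3, 117.2]
ee_rot: [0.053, 0.999, -0.0, -0.0]
contact_force: [1.1, 0.7, 0.1]
gripper_width: 85.4
grasp_force: 0.0
clock: 6.65
position: [466.5, 39.4, 117.4]
ee_rot: [0.052, 0.999, -0.0, -0.0]
contact_force: [1.5, 1.5, 0.4]
gripper_width: 85.4
grasp_force: 0.0
clock: 6.95
position: [438.4, 112.4, 117.5]
ee_rot: [0.049, 0.999, 0.0, 0.0]
contact_force: [-0.2, -0.3, 0.3]
gripper_width: 85.2
grasp_force: 0.0
84.33665063724898 -2.2810943269485064 [438.41179169 112.3654765  117.52968497]
```

View pics/s3.png

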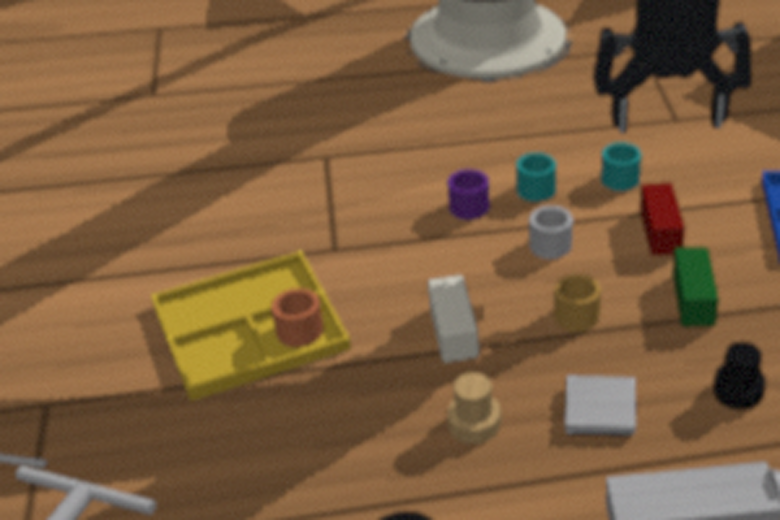

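The copper ring stands in its pocket. Next is the red bar.

```bash
python3 -m jog '[[[0,0.01,-0.4],[0,0,0],-1],[[0,0.01,-0.7],[0,0,0],-1],[[0,0.01,-0.9],[0,0,0],-1],[[0,0.01,-1],[0,0,0],-1],[[0,0.01,-1],[0,0,0],-1]]'
python3 -m jog '[[[0,0,-0.07],[0,0,0],-1],[[0,0,-0.07],[0,0,0],-1],[[0,0,-0.07],[0,0,0],1],[[0,0,-0.07],[0,0,0],1],[[0,0,-0.07],[0,0,0],1],[[0,0,-0.07],[0,0,0],1],[[0,0,-0.07],[0,0,0],1],[[0,0,-0.07],[0,0,0],1],[[0,0,-0.07],[0,0,0],1],[[0,0,-0.07],[0,0,0],1],[[0,0,-0.07],[0,0,0],1],[[0,0,-0.07],[0,0,0],1]]'
python3 -m jog '[[[0,0,0.2],[0,0,0],1],[[0,0,0.5],[0,0,0],1],[[0,0,0.8],[0,0,0],1],[[0,0,0.8],[0,0,0],1],[[0,0,0.8],[0,0,0],1]]'
```

```text
clock: 7.5
position: [438.9, 109.7, 16.3]
ee_rot: [0.053, 0.999, -0.001, -0.001]
contact_force: [0.6, 0.6, 0.4]
gripper_width: 85.4
grasp_force: 0.0
clock: 8.7
position: [439.9, 111.2, 11.0]
ee_rot: [0.052, 0.999, 0.0, 0.001]
contact_force: [-2.1, 0.6, 5.9]
gripper_width: 33.0
grasp_force: 61.0
clock: 9.2
position: [439.0, 110.8, 90.4]
ee_rot: [0.052, 0.999, 0.0, 0.0]
contact_force: [-0.0, -0.2, -1.3]
gripper_width: 32.9
grasp_force: 60.3
```

```bash

python3 -m jog '[[[0.06,-0.4,0],[0,0,0.06],1],[[0.06,-0.85,0],[0,0,0.12],1],[[0.06,-0.85,0],[0,0,0.186],1],[[0.06,-0.85,0],[0,0,0.186],1]]'
python3 -m jog '[[[0.06,-0.4,0],[0,0,0.06],1],[[0.06,-0.85,0],[0,0,0.12],1],[[0.06,-0.85,0],[0,0,0.186],1],[[0.06,-0.85,0],[0,0,0.186],1]]'
python3 -m jog '[[[0.06,-0.4,0],[0,0,0.06],1],[[0.06,-0.85,0],[0,0,0.12],1],[[0.06,-0.85,0],[0,0,0.186],1],[[0.06,-0.85,0],[0,0,0.186],1]]'
python3 -m jog '[[[0.06,-0.4,0],[0,0,0.06],1],[[0.06,-0.85,0],[0,0,0.12],1],[[0.06,-0.85,0],[0,0,0.186],1],[[0.06,-0.85,0],[0,0,0.186],1]]'
python3 -m jog '[[[0.06,-0.4,0],[0,0,0.06],1],[[0.06,-0.84,0],[0,0,0.12],1],[[0.06,-0.84,0],[0,0,0.186],1],[[0.06,-0.84,0],[0,0,0.186],1],[[0.06,-0.84,0],[0,0,0.186],1]]'
python3 - <<'E'
from h import *
from scipy.spatial.transform import Rotation as Ro
s=read_state();print(np.degrees(np.arctan2(*Ro.from_quat(s["ee_rot"]).as_matrix()[[1,0],1])),s["joints"][5],s["position"])
save(get_image("scene"),"s4.png",(40,100,340,300),2.6)
E
```

```text
clock: 9.6
position: [444.0, 24.3, 88.7]
ee_rot: [-0.141, 0.99, -0.0, -0.002]
contact_force: [0.1, -0.2, -1.8]
gripper_width: 33.2
grasp_force: 60.5
clock: 10.0
position: [450.8, -59.7, 89.3]
ee_rot: [-0.329, 0.944, 0.0, -0.001]
contact_force: [-0.3, 0.6, -1.8]
gripper_width: 33.1
grasp_force: 60.8
clock: 10.4
position: [457.2, -144.0, 89.6]
ee_rot: [-0.505, 0.863, 0.0, -0.001]
contact_force: [-0.4, 0.4, -1.9]
gripper_width: 33.2
grasp_force: 60.9
clock: 10.8
position: [463.5, -228.6, 89.8]
ee_rot: [-0.663, 0.749, 0.001, -0.0]
contact_force: [0.1, -0.8, -1.8]
gripper_width: 32.4
grasp_force: 60.9
clock: 11.3
position: [469.6, -311.5, 90.1]
ee_rot: [0.795, -0.606, -0.001, 0.0]
contact_force: [-0.8, 0.6, -0.8]
gripper_width: 33.1
grasp_force: 61.0
-164.6034118296287 0.5672593471799176 [ 469.5586982  -311.45708859   90.09642786]
```

View pics/s4.png

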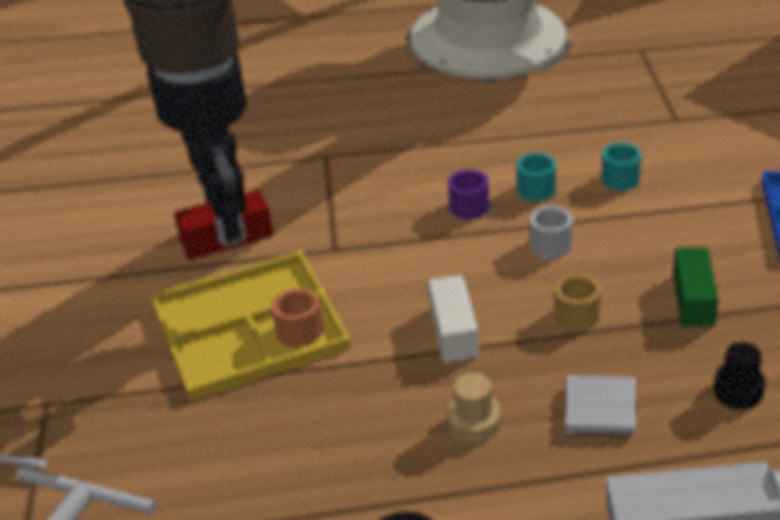

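The red bar is aligned with the tray and hangs above the long pocket. I'll shift it 10 mm away from the copper ring, then set it down with a narrow release.

```bash
python3 -m jog '[[[0.03,-0.1,-0.2],[0,0,0],1],[[0.03,-0.1,-0.45],[0,0,0],1],[[0.03,-0.1,-0.6],[0,0,0],1],[[0.03,-0.1,-0.69],[0,0,0],1],[[0.03,-0.1,-0.72],[0,0,0],1],[[0.03,-0.1,-0.74],[0,0,0],1],[[0.03,-0.1,-0.75],[0,0,0],1],[[0.03,-0.1,-0.75],[0,0,0],1]]'
```

```text
clock: 12.15
position: [472.9, -323.2, 16.1]
ee_rot: [0.797, -0.604, 0.001, -0.0]
contact_force: [-0.1, -0.6, -2.4]
gripper_width: 32.9
grasp_force: 60.9
```

```bash
python3 -m jog '[[[0,0,-0.005],[0,0,0],1],[[0,0,-0.005],[0,0,0],-0.25],[[0,0,-0.005],[0,0,0],-0.25],[[0,0,-0.005],[0,0,0],-0.25],[[0,0,-0.005],[0,0,0],-0.25],[[0,0,0.05],[0,0,0],-0.25],[[0,0,0.3],[0,0,0],-0.25],[[0,0,0.7],[0,0,0],-0.25],[[0,0,1],[0,0,0],-0.25],[[0,0,1],[0,0,0],-0.25]]'
python3 -m jog '[[[0.15,0.88,0],[0,0,-0.191],-1],[[0.15,0.88,0],[0,0,-0.191],-1],[[0.15,0.88,0],[0,0,-0.191],-1]]'
python3 -m jog '[[[0.15,0.88,0],[0,0,-0.191],-1],[[0.15,0.88,0],[0,0,-0.191],-1],[[0.15,0.88,0],[0,0,-0.191],-1]]'
python3 -m jog '[[[0.15,0.88,0],[0,0,-0.191],-1],[[0.15,0.88,0],[0,0,-0.191],-1],[[0.15,0.88,0],[0,0,-0.191],-1]]'
python3 -m jog '[[[0.15,0.88,0],[0,0,-0.191],-1],[[0.15,0.88,0],[0,0,-0.191],-1],[[0.15,0.88,0],[0,0,-0.191],-1]]'
python3 -m jog '[[[0.15,0.88,0],[0,0,-0.191],-1],[[0.15,0.88,0],[0,0,-0.191],-1],[[0.15,0.88,0],[0,0,-0.191],-1],[[0.15,0.88,0],[0,0,-0.191],-1],[[0.15,0.88,0],[0,0,-0.191],-1]]'
python3 - <<'E'
from h import *
from scipy.spatial.transform import Rotation as Ro
s=read_state();print(np.degrees(np.arctan2(*Ro.from_quat(s["ee_rot"]).as_matrix()[[1,0],1])),s["joints"][5],s["position"])
save(get_image("scene"),"s5.png",(40,100,340,300),2.6)
E
```

```text
clock: 13.15
position: [475.4, -324.6, 120.9]
ee_rot: [0.797, -0.604, 0.005, -0.001]
contact_force: [0.5, -0.6, 0.6]
gripper_width: 53.7
grasp_force: 0.0
clock: 13.45
position: [487.4, -232.0, 115.4]
ee_rot: [-0.66, 0.751, 0.0, 0.0]
contact_force: [0.1, -0.7, -0.6]
gripper_width: 85.4
grasp_force: 0.0
clock: 13.75
position: [502.8, -144.0, 115.3]
ee_rot: [-0.498, 0.867, 0.0, 0.0]
contact_force: [0.4, -0.8, 0.9]
gripper_width: 85.0
grasp_force: 0.0
clock: 14.05
position: [518.2, -55.9, 115.4]
ee_rot: [-0.316, 0.949, 0.0, 0.0]
contact_force: [1.4, 0.2, -0.1]
gripper_width: 85.5
grasp_force: 0.0
clock: 14.35
position: [533.4, 32.6, 115.4]
ee_rot: [-0.121, 0.993, 0.0, 0.001]
contact_force: [0.3, -0.8, -0.2]
gripper_width: 85.4
grasp_force: 0.0
clock: 14.85
position: [546.9, 116.5, 115.0]
ee_rot: [0.077, 0.997, -0.0, -0.001]
contact_force: [-0.4, -0.3, -0.6]
gripper_width: 85.1
grasp_force: 0.0
81.16427812908265 -2.2245077562480198 [546.89266511 116.50146716 115.00669869]
```

View pics/s5.png

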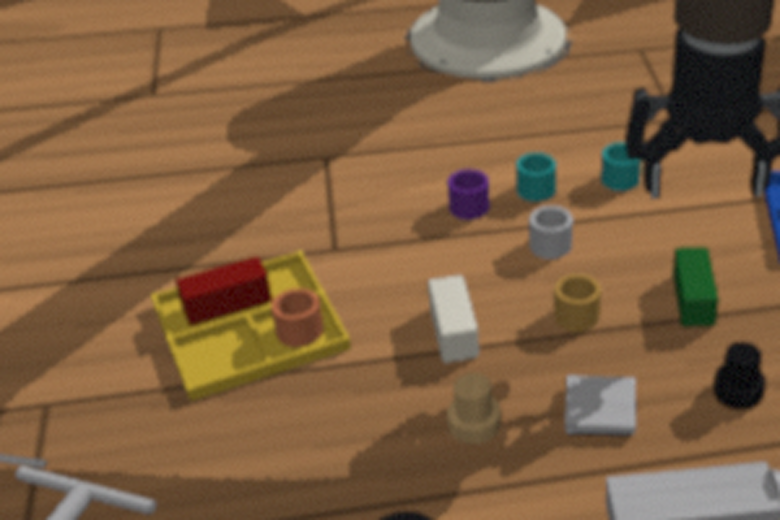

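The red bar lies flat in the yellow long pocket. Now the green bar.

```bash
python3 -m jog '[[[0.02,0.01,-0.4],[0,0,0],-1],[[0.02,0.01,-0.7],[0,0,0],-1],[[0.02,0.01,-0.9],[0,0,0],-1],[[0.02,0.01,-1],[0,0,0],-1],[[0.02,0.01,-1],[0,0,0],-1]]'
python3 -m jog '[[[0,0,-0.05],[0,0,0],-1],[[0,0,-0.05],[0,0,0],-1],[[0,0,-0.05],[0,0,0],1],[[0,0,-0.05],[0,0,0],1],[[0,0,-0.05],[0,0,0],1],[[0,0,-0.05],[0,0,0],1],[[0,0,-0.05],[0,0,0],1],[[0,0,-0.05],[0,0,0],1],[[0,0,-0.05],[0,0,0],1],[[0,0,-0.05],[0,0,0],1],[[0,0,-0.05],[0,0,0],1],[[0,0,-0.05],[0,0,0],1]]'
python3 -m jog '[[[0,0,0.2],[0,0,0],1],[[0,0,0.5],[0,0,0],1],[[0,0,0.8],[0,0,0],1],[[0,0,0.8],[0,0,0],1],[[0,0,0.8],[0,0,0],1]]'
python3 -m jog '[[[-0.25,0.4,0],[0,0,0.06],1],[[-0.5,0.75,0],[0,0,0.12],1],[[-0.65,0.98,0],[0,0,0.18],1],[[-0.65,0.98,0],[0,0,0.24],1],[[-0.65,0.98,0],[0,0,0.3],1],[[-0.65,0.98,0],[0,0,0.366],1],[[-0.65,0.98,0],[0,0,0.366],1]]'
python3 -m jog '[[[-0.25,0.4,0],[0,0,0.06],1],[[-0.5,0.75,0],[0,0,0.12],1],[[-0.64,0.97,0],[0,0,0.18],1],[[-0.64,0.97,0],[0,0,0.24],1],[[-0.64,0.97,0],[0,0,0.3],1],[[-0.64,0.97,0],[0,0,0.366],1],[[-0.64,0.97,0],[0,0,0.366],1],[[-0.64,0.97,0],[0,0,0.366],1]]'
python3 - <<'E'
from h import *
from scipy.spatial.transform import Rotation as Ro
s=read_state();print(np.degrees(np.arctan2(*Ro.from_quat(s["ee_rot"]).as_matrix()[[1,0],1])),s["joints"][5],s["position"])
save(get_image("scene"),"s6.png",(200,100,500,300),2.6)
E
```

```text
clock: 15.4
position: [548.7, 116.8, 14.3]
ee_rot: [0.078, 0.997, -0.001, -0.001]
contact_force: [0.4, -0.6, -0.3]
gripper_width: 85.8
grasp_force: 0.0
clock: 16.6
position: [549.9, 118.1, 11.0]
ee_rot: [0.078, 0.997, 0.0, 0.001]
contact_force: [-1.0, -0.4, 5.3]
gripper_width: 32.7
grasp_force: 61.4
clock: 17.1
position: [548.9, 117.8, 90.1]
ee_rot: [0.078, 0.997, 0.0, -0.0]
contact_force: [-0.7, 1.0, -2.4]
gripper_width: 32.9
grasp_force: 60.8
clock: 17.8
position: [483.2, 215.1, 88.5]
ee_rot: [-0.3, 0.954, -0.001, -0.002]
contact_force: [0.1, -0.3, -1.7]
gripper_width: 33.1
grasp_force: 60.7
clock: 18.6
position: [420.1, 312.3, 89.6]
ee_rot: [-0.633, 0.774, -0.0, -0.001]
contact_force: [0.5, 0.5, -2.0]
gripper_width: 33.2
grasp_force: 60.8
168.60153153584767 -1.1481526970934552 [420.09944929 312.34165506  89.58661704]
```

View pics/s6.png

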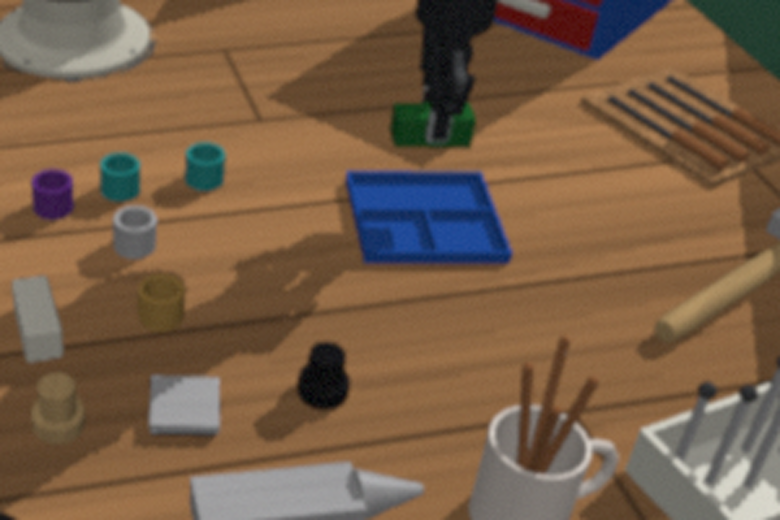

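```bash
python3 -m jog '[[[0,0,-0.2],[0,0,0],1],[[0,0,-0.45],[0,0,0],1],[[0,0,-0.6],[0,0,0],1],[[0,0,-0.69],[0,0,0],1],[[0,0,-0.72],[0,0,0],1],[[0,0,-0.74],[0,0,0],1],[[0,0,-0.75],[0,0,0],1],[[0,0,-0.755],[0,0,0],1],[[0,0,-0.755],[0,0,0],1]]'
python3 -m jog '[[[0,0,0],[0,0,0],-0.4],[[0,0,0],[0,0,0],-0.4],[[0,0,0],[0,0,0],-0.4],[[0,0,0],[0,0,0],-0.4],[[0,0,0.05],[0,0,0],-0.4],[[0,0,0.3],[0,0,0],-0.4],[[0,0,0.7],[0,0,0],-0.4],[[0,0,1],[0,0,0],-0.4],[[0,0,1],[0,0,0],-0.4]]'
python3 -m jog '[[[0.325,-0.78,0],[0,0,-0.187],-1],[[0.325,-0.78,0],[0,0,-0.187],-1],[[0.325,-0.78,0],[0,0,-0.187],-1]]'
python3 -m jog '[[[0.325,-0.78,0],[0,0,-0.187],-1],[[0.325,-0.78,0],[0,0,-0.187],-1],[[0.325,-0.78,0],[0,0,-0.187],-1]]'
python3 -m jog '[[[0.325,-0.78,0],[0,0,-0.187],-1],[[0.325,-0.78,0],[0,0,-0.187],-1],[[0.325,-0.78,0],[0,0,-0.187],-1]]'
python3 -m jog '[[[0.325,-0.78,0],[0,0,-0.187],-1],[[0.325,-0.78,0],[0,0,-0.187],-1],[[0.325,-0.78,0],[0,0,-0.187],-1],[[0.325,-0.78,0],[0,0,-0.187],-1],[[0.325,-0.78,0],[0,0,-0.187],-1]]'
python3 - <<'E'
from h import *
from scipy.spatial.transform import Rotation as Ro
s=read_state();print(np.degrees(np.arctan2(*Ro.from_quat(s["ee_rot"]).as_matrix()[[1,0],1])),s["joints"][5],s["position"])
save(get_image("scene"),"s7.png",(150,100,450,300),2.6)
E
```

```text
clock: 19.55
position: [420.6, 313.1, 15.4]
ee_rot: [-0.635, 0.772, 0.0, 0.001]
contact_force: [0.3, -0.9, -0.4]
gripper_width: 32.7
grasp_force: 60.8
clock: 20.45
position: [422.6, 315.3, 119.9]
ee_rot: [-0.636, 0.772, 0.001, 0.005]
contact_force: [-0.6, -0.2, -0.4]
gripper_width: 59.8
grasp_force: 0.0
clock: 20.75
position: [452.9, 231.5, 114.5]
ee_rot: [-0.469, 0.883, -0.0, -0.001]
contact_force: [-0.7, 0.9, -0.2]
gripper_width: 85.5
grasp_force: 0.0
clock: 21.05
position: [485.6, 153.7, 114.3]
ee_rot: [-0.288, 0.958, -0.0, -0.001]
contact_force: [-0.6, 0.3, 0.2]
gripper_width: 85.3
grasp_force: 0.0
clock: 21.35
position: [518.4, 75.8, 114.3]
ee_rot: [-0.096, 0.995, -0.0, -0.001]
contact_force: [0.2, -0.5, 0.2]
gripper_width: 85.5
grasp_force: 0.0
clock: 21.85
position: [550.0, 0.9, 114.5]
ee_rot: [0.094, 0.996, -0.0, -0.0]
contact_force: [-0.2, 0.6, -0.5]
gripper_width: 85.6
grasp_force: 0.0
79.23099077594911 -2.0548809280187226 [549.96127668   0.86298303 114.53529337]
```

View pics/s7.png

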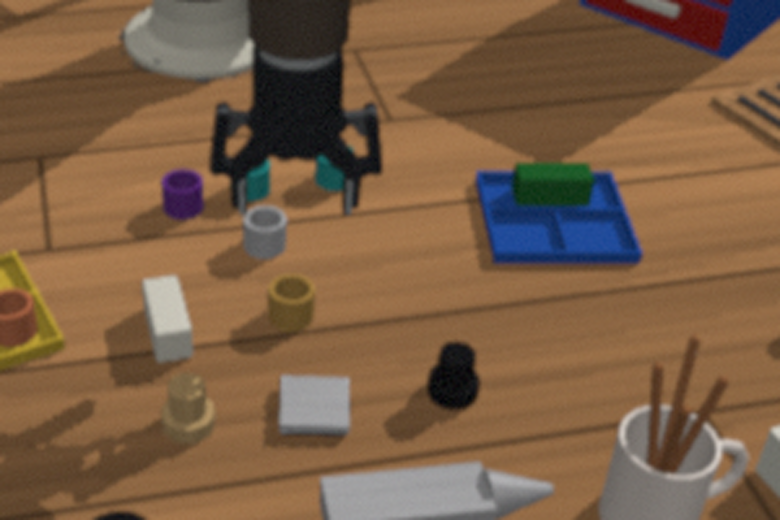

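The green bar is seated. Now the brass ring, which goes to the far (+y) square pocket of the blue tray.

```bash
python3 -m jog '[[[0,0,-0.4],[0,0,0],-1],[[0,0,-0.7],[0,0,0],-1],[[0,0,-0.9],[0,0,0],-1],[[0,0,-1],[0,0,0],-1],[[0,0,-1],[0,0,0],-1]]'
python3 -m jog '[[[0,0,-0.04],[0,0,0],-1],[[0,0,-0.04],[0,0,0],-1],[[0,0,-0.04],[0,0,0],1],[[0,0,-0.04],[0,0,0],1],[[0,0,-0.04],[0,0,0],1],[[0,0,-0.04],[0,0,0],1],[[0,0,-0.04],[0,0,0],1],[[0,0,-0.04],[0,0,0],1],[[0,0,-0.04],[0,0,0],1],[[0,0,-0.04],[0,0,0],1],[[0,0,-0.04],[0,0,0],1]]'
python3 -m jog '[[[0,0,0.2],[0,0,0],1],[[0,0,0.5],[0,0,0],1],[[0,0,0.8],[0,0,0],1],[[0,0,0.8],[0,0,0],1],[[0,0,0.8],[0,0,0],1]]'
python3 -m jog '[[[-0.07,0.42,0],[0,0,0],1],[[-0.14,0.85,0],[0,0,0],1],[[-0.14,0.85,0],[0,0,0],1]]'
python3 -m jog '[[[-0.07,0.42,0],[0,0,0],1],[[-0.14,0.85,0],[0,0,0],1],[[-0.14,0.85,0],[0,0,0],1]]'
python3 -m jog '[[[-0.07,0.42,0],[0,0,0],1],[[-0.14,0.84,0],[0,0,0],1],[[-0.14,0.84,0],[0,0,0],1]]'
python3 -m jog '[[[-0.07,0.42,0],[0,0,0],1],[[-0.13,0.83,0],[0,0,0],1],[[-0.13,0.83,0],[0,0,0],1],[[-0.13,0.83,0],[0,0,0],1]]'
python3 - <<'E'
from h import *
from scipy.spatial.transform import Rotation as Ro
s=read_state();print(np.degrees(np.arctan2(*Ro.from_quat(s["ee_rot"]).as_matrix()[[1,0],1])),s["joints"][5],s["position"])
E
```

```text
clock: 22.4
position: [549.6, 1.2, 13.8]
ee_rot: [0.094, 0.996, -0.001, -0.001]
contact_force: [-0.3, 0.2, 0.7]
gripper_width: 85.4
grasp_force: 0.0
clock: 23.5
position: [550.8, 0.8, 12.0]
ee_rot: [0.095, 0.996, 0.0, 0.0]
contact_force: [-1.1, -0.5, 5.1]
gripper_width: 42.5
grasp_force: 60.2
clock: 24.0
position: [550.0, 0.9, 90.9]
ee_rot: [0.095, 0.995, 0.0, 0.0]
contact_force: [0.1, -0.1, -3.4]
gripper_width: 42.3
grasp_force: 61.5
clock: 24.3
position: [535.0, 89.1, 89.2]
ee_rot: [0.093, 0.996, -0.0, -0.001]
contact_force: [-0.7, 0.3, -3.1]
gripper_width: 42.3
grasp_force: 61.8
clock: 24.6
position: [521.5, 174.3, 89.3]
ee_rot: [0.092, 0.996, -0.0, -0.001]
contact_force: [0.7, -0.3, -2.7]
gripper_width: 42.1
grasp_force: 62.1
clock: 24.9
position: [507.8, 258.2, 89.4]
ee_rot: [0.093, 0.996, -0.0, -0.0]
contact_force: [0.5, 0.0, -1.4]
gripper_width: 42.3
grasp_force: 62.3
clock: 25.3
position: [494.4, 337.1, 89.0]
ee_rot: [0.094, 0.996, -0.002, -0.001]
contact_force: [-0.2, -0.3, -2.2]
gripper_width: 42.4
grasp_force: 62.4
79.15988168864506 -2.628093503393601 [494.37734563 337.14291975  89.02699722]
```

```bash
python3 -m jog '[[[0,0,-0.2],[0,0,0],1],[[0,0,-0.45],[0,0,0],1],[[0,0,-0.6],[0,0,0],1],[[0,0,-0.68],[0,0,0],1],[[0,0,-0.71],[0,0,0],1],[[0,0,-0.73],[0,0,0],1],[[0,0,-0.74],[0,0,0],1],[[0,0,-0.75],[0,0,0],1],[[0,0,-0.75],[0,0,0],1]]'
python3 -m jog '[[[0,0,0],[0,0,0],-0.5],[[0,0,0],[0,0,0],-0.5],[[0,0,0],[0,0,0],-0.5],[[0,0,0],[0,0,0],-0.5],[[0,0,0.05],[0,0,0],-0.5],[[0,0,0.3],[0,0,0],-0.5],[[0,0,0.7],[0,0,0],-0.5],[[0,0,1],[0,0,0],-0.5],[[0,0,1],[0,0,0],-0.5]]'
python3 -m jog '[[[0.35,-0.9,0],[0,0,0],-1],[[0.35,-0.9,0],[0,0,0],-1],[[0.35,-0.9,0],[0,0,0],-1]]'
python3 -m jog '[[[0.35,-0.9,0],[0,0,0],-1],[[0.35,-0.9,0],[0,0,0],-1],[[0.35,-0.9,0],[0,0,0],-1]]'
python3 -m jog '[[[0.35,-0.9,0],[0,0,0],-1],[[0.35,-0.9,0],[0,0,0],-1],[[0.35,-0.9,0],[0,0,0],-1]]'
python3 -m jog '[[[0.35,-0.9,0],[0,0,0],-1],[[0.35,-0.9,0],[0,0,0],-1],[[0.35,-0.9,0],[0,0,0],-1]]'
python3 -m jog '[[[0.35,-0.91,0],[0,0,0],-1],[[0.35,-0.91,0],[0,0,0],-1],[[0.35,-0.91,0],[0,0,0],-1],[[0.35,-0.91,0],[0,0,0],-1]]'
python3 - <<'E'
from h import *
from scipy.spatial.transform import Rotation as Ro
s=read_state();print(np.degrees(np.arctan2(*Ro.from_quat(s["ee_rot"]).as_matrix()[[1,0],1])),s["joints"][5],s["position"])
save(get_image("scene"),"s8.png",(150,100,450,300),2.6)
E
```

```text
clock: 26.2
position: [495.5, 338.0, 16.4]
ee_rot: [0.095, 0.996, 0.0, 0.0]
contact_force: [-0.5, 1.4, -2.3]
gripper_width: 42.4
grasp_force: 62.4
clock: 27.1
position: [497.9, 340.1, 121.7]
ee_rot: [0.094, 0.996, 0.004, 0.004]
contact_force: [-0.3, 0.1, 0.9]
gripper_width: 64.3
grasp_force: 0.0
clock: 27.4
position: [530.8, 243.4, 115.5]
ee_rot: [0.097, 0.995, -0.001, -0.001]
contact_force: [-1.0, 0.3, 0.1]
gripper_width: 85.5
grasp_force: 0.0
clock: 27.7
position: [566.0, 153.7, 115.4]
ee_rot: [0.098, 0.995, -0.001, -0.001]
contact_force: [0.5, 0.1, 0.9]
gripper_width: 85.3
grasp_force: 0.0
clock: 28.0
position: [601.3, 64.2, 115.4]
ee_rot: [0.097, 0.995, -0.0, -0.0]
contact_force: [0.3, 0.7, -0.5]
gripper_width: 85.5
grasp_force: 0.0
clock: 28.3
position: [636.5, -25.5, 115.3]
ee_rot: [0.097, 0.995, -0.0, -0.0]
contact_force: [-1.7, 0.6, 0.1]
gripper_width: 85.3
grasp_force: 0.0
clock: 28.7
position: [670.1, -113.0, 115.0]
ee_rot: [0.095, 0.995, 0.0, -0.001]
contact_force: [0.3, -1.1, 0.3]
gripper_width: 85.4
grasp_force: 0.0
79.04408382901538 -1.83178333427132 [ 670.09807297 -112.99193719  114.98238688]
```

View pics/s8.png

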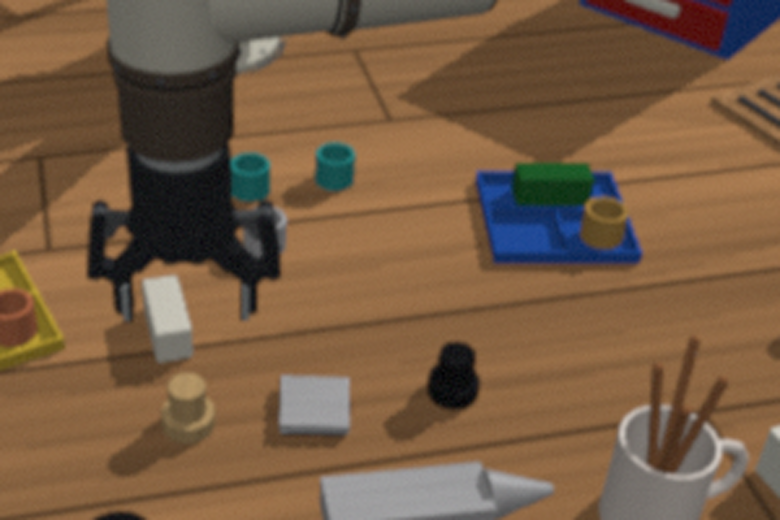

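The brass ring is seated. Now the wood stake, gripped by its post with the TCP at z of about 20.

```bash
python3 -m jog '[[[0,-0.01,-0.4],[0,0,0],-1],[[0,-0.01,-0.65],[0,0,0],-1],[[0,-0.01,-0.85],[0,0,0],-1],[[0,-0.01,-0.95],[0,0,0],-1],[[0,-0.01,-0.95],[0,0,0],-1],[[0,-0.01,-0.95],[0,0,0],-1]]'
python3 -m jog '[[[0,0,0],[0,0,0],1],[[0,0,0],[0,0,0],1],[[0,0,0],[0,0,0],1],[[0,0,0],[0,0,0],1],[[0,0,0],[0,0,0],1],[[0,0,0],[0,0,0],1],[[0,0,0],[0,0,0],1],[[0,0,0],[0,0,0],1],[[0,0,0],[0,0,0],1],[[0,0,0],[0,0,0],1]]'
python3 -m jog '[[[0,0,0.2],[0,0,0],1],[[0,0,0.5],[0,0,0],1],[[0,0,0.8],[0,0,0],1],[[0,0,0.8],[0,0,0],1],[[0,0,0.8],[0,0,0],1]]'
```

```text
clock: 29.35
position: [671.1, -113.3, 21.9]
ee_rot: [0.094, 0.996, -0.0, 0.001]
contact_force: [0.6, -0.2, 0.8]
gripper_width: 85.6
grasp_force: 0.0
clock: 30.35
position: [671.1, -114.2, 21.8]
ee_rot: [0.095, 0.996, -0.0, 0.001]
contact_force: [-0.0, -0.4, 5.9]
gripper_width: 30.4
grasp_force: 59.8
clock: 30.85
position: [670.0, -114.0, 100.7]
ee_rot: [0.095, 0.995, 0.0, -0.0]
contact_force: [0.0, 1.1, -1.3]
gripper_width: 29.9
grasp_force: 59.3
```

```bash
python3 -m jog '[[[-0.2,0.4,0],[0,0,0],1],[[-0.4,0.8,0],[0,0,0],1],[[-0.475,0.93,0],[0,0,0],1],[[-0.475,0.93,0],[0,0,0],1]]'
python3 -m jog '[[[-0.2,0.4,0],[0,0,0],1],[[-0.4,0.8,0],[0,0,0],1],[[-0.475,0.93,0],[0,0,0],1],[[-0.475,0.93,0],[0,0,0],1]]'
python3 -m jog '[[[-0.2,0.4,0],[0,0,0],1],[[-0.4,0.8,0],[0,0,0],1],[[-0.475,0.93,0],[0,0,0],1],[[-0.475,0.93,0],[0,0,0],1]]'
python3 -m jog '[[[-0.2,0.4,0],[0,0,0],1],[[-0.4,0.8,0],[0,0,0],1],[[-0.475,0.94,0],[0,0,0],1],[[-0.475,0.94,0],[0,0,0],1],[[-0.475,0.94,0],[0,0,0],1]]'
python3 - <<'E'
from h import *
save(get_image("scene"),"s9.png",(150,100,450,300),2.6)
E
```

```text
clock: 31.25
position: [621.0, -19.4, 99.4]
ee_rot: [0.093, 0.996, -0.0, -0.002]
contact_force: [0.1, 0.4, -0.9]
gripper_width: 30.4
grasp_force: 59.5
clock: 31.65
position: [574.7, 72.7, 100.2]
ee_rot: [0.094, 0.996, -0.0, -0.001]
contact_force: [1.1, 0.5, 0.0]
gripper_width: 30.4
grasp_force: 59.6
clock: 32.05
position: [527.9, 165.4, 100.6]
ee_rot: [0.094, 0.996, -0.0, -0.0]
contact_force: [0.1, 0.5, -0.2]
gripper_width: 30.4
grasp_force: 59.7
clock: 32.55
position: [481.1, 257.7, 100.6]
ee_rot: [0.095, 0.995, -0.0, -0.0]
contact_force: [0.1, 0.2, 0.0]
gripper_width: 30.2
grasp_force: 59.8
```

View pics/s9.png

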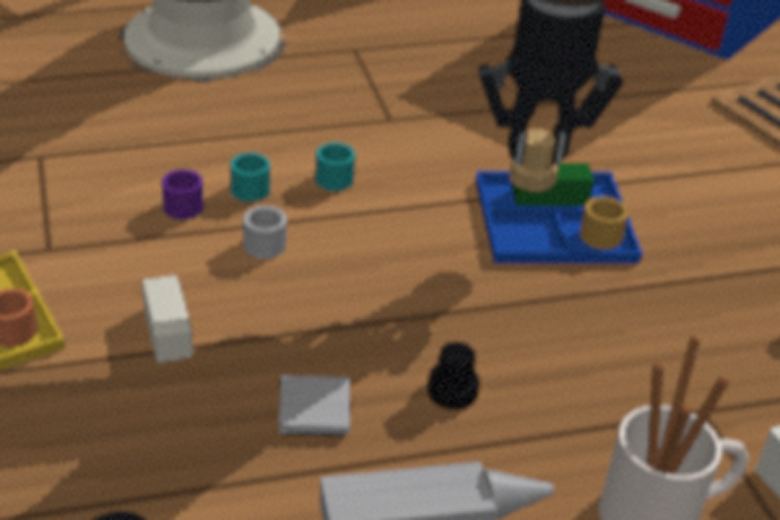

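The stake is held upright over the blue tray. I'll set it down, retreat and check everything.

```bash
python3 -m jog '[[[0,0.01,-0.2],[0,0,0],1],[[0,0.01,-0.45],[0,0,0],1],[[0,0.01,-0.6],[0,0,0],1],[[0,0.01,-0.68],[0,0,0],1],[[0,0.01,-0.71],[0,0,0],1],[[0,0.01,-0.73],[0,0,0],1],[[0,0.01,-0.74],[0,0,0],1],[[0,0.01,-0.75],[0,0,0],1],[[0,0.01,-0.75],[0,0,0],1]]'
python3 -m jog '[[[0,0,0],[0,0,0],-0.3],[[0,0,0],[0,0,0],-0.3],[[0,0,0],[0,0,0],-0.3],[[0,0,0],[0,0,0],-0.3],[[0,0,0.05],[0,0,0],-0.3],[[0,0,0.3],[0,0,0],-0.3],[[0,0,0.7],[0,0,0],-0.3],[[0,0,1],[0,0,0],-0.3],[[0,0,1],[0,0,0],-0.3]]'
python3 -m jog '[[[-0.2,-0.7,1],[0,0,0],-0.3],[[-0.2,-0.7,1],[0,0,0],-0.3],[[-0.2,-0.7,1],[0,0,0],-0.3],[[-0.2,-0.7,1],[0,0,0],-0.3]]'
python3 -m jog '[[[-0.8,-1,0.8],[0,0,0],-0.3],[[-0.8,-1,0.8],[0,0,0],-0.3],[[-0.8,-1,0.8],[0,0,0],-0.3],[[-0.8,-1,0.8],[0,0,0],-0.3]]'
python3 - <<'E'
from seg import *
import seg
for n in("top","scene"):
    im=get_image(n); save(im,n+"9.png",s=1.5); pickle.dump(im,open(n+".pkl","wb"))
E
python3 seg.py | grep -E "top|scene|^28"
```

```text
clock: 33.5
position: [480.6, 260.0, 26.3]
ee_rot: [0.095, 0.996, 0.0, 0.0]
contact_force: [1.5, 0.0, -0.8]
gripper_width: 30.4
grasp_force: 59.7
clock: 34.4
position: [482.9, 261.9, 131.2]
ee_rot: [0.094, 0.996, 0.004, 0.004]
contact_force: [1.3, -0.0, -0.6]
gripper_width: 55.1
grasp_force: 0.0
clock: 34.8
position: [461.1, 189.2, 229.2]
ee_rot: [0.095, 0.995, 0.002, 0.002]
contact_force: [-0.1, 1.1, 0.3]
gripper_width: 55.7
grasp_force: 0.0
clock: 35.2
position: [379.2, 88.0, 308.7]
ee_rot: [0.095, 0.995, 0.002, 0.002]
contact_force: [1.3, 0.9, 0.5]
gripper_width: 55.5
grasp_force: 0.0
top
28 px [191. 110.] z p50,95 49.2 51.5 c [676.  121.6] size [31. 31.] ang 88.3 hsv [105.  60.  30.]
28 px [304. 173.] z p50,95 37.3 39.6 c [ 549.3 -116. ] size [78. 34.] ang 1.9 hsv [ 30.  12. 222.]
28 px [371. 185.] z p50,95 40.3 43.2 c [ 525.9 -255.7] size [42. 43.] ang 62.5 hsv [ 10. 168. 180.]
28 px [ 82. 195.] z p50,95 40.7 43.5 c [495.1 340.3] size [41. 44.] ang 2.5 hsv [ 20.  185.  149.5]
28 px [119. 203.] z p50,95 53.2 55.3 c [480.1 261.5] size [31. 30.] ang 88.1 hsv [ 19. 123. 195.]
28 px 
[... 884 characters left out ...]
  86.]
28 px [220. 170.] z p50,95 34.0 37.7 c [360.6 -75.2] size [41. 45.] ang 81.7 hsv [139. 157.  91.]
28 px [382. 182.] z p50,95 37.0 42.0 c [496.  339.4] size [43. 46.] ang 30.4 hsv [ 19. 152. 103.]
28 px [251. 184.] z p50,95 34.3 38.2 c [439.9  -3.4] size [43. 44.] ang 83.6 hsv [ 75.    5.  118.5]
28 px [124. 207.] z p50,95 38.9 41.7 c [ 473.3 -324.1] size [40. 79.] ang 17.0 hsv [  2. 216. 109.]
28 px [213. 218.] z p50,95 35.4 37.8 c [ 549.6 -117. ] size [83. 35.] ang 2.3 hsv [ 24.  20. 186.]
28 px [153. 218.] z p50,95 37.4 41.3 c [ 526.2 -257.3] size [43. 45.] ang 66.3 hsv [ 10.  154.  127.5]
28 px [325. 238.] z p50,95 46.5 49.9 c [676.5 120. ] size [33. 31.] ang 24.6 hsv [98. 64. 21.]
```

View pics/scene9.png

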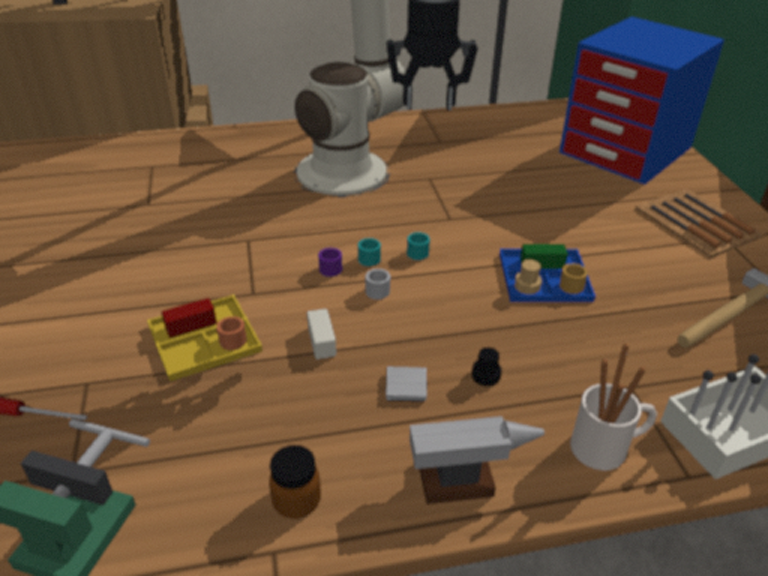

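View pics/top9.png

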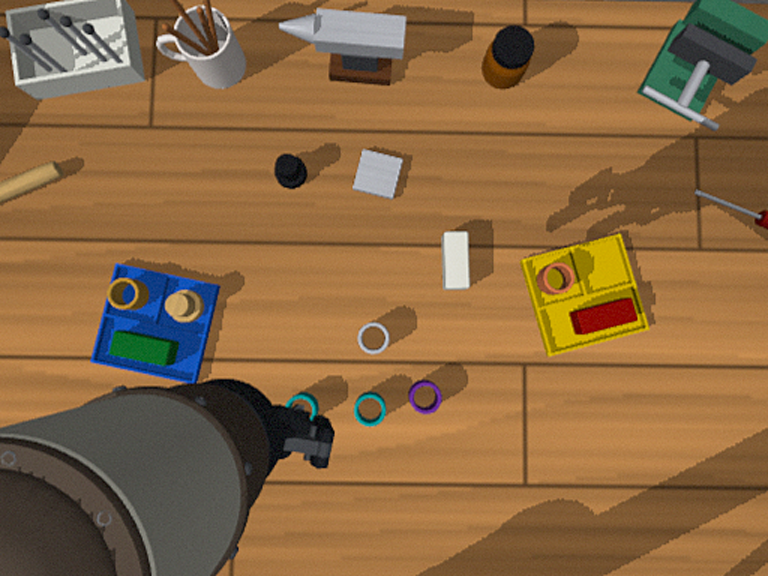

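All five pieces sit in their pockets: blue tray at brass (124,293), stake (183,304) and green (143,348); yellow tray at copper (557,278) and red (602,316). Their tops are 4 mm higher than on the bench, as they should be on the tray floor. The steel ring, white bar and black stake have not moved.

```bash
python3 -c "
from bench import *
print(job_done())"
```

```text
the job is handed in; nothing more can be done
None
```

Both kits are made up and the job is handed in at about 35 s of the 118 s; the last pictures showed every kit piece seated in its pocket and the steel ring, white bar and black stake unmoved, but the hand-in gave no verdict.

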